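# Rack the impact sockets in order of size

### The job

Put the four loose impact sockets away on the socket rail, each standing upright and fully down over a post of its own, mouth up, so that the row grows in size one step at a time from the small socket already on one end of the rail to the big one on the other. Leave those two end sockets on their posts.

Things in the scene. Friction and masses are not known exactly. Their poses are not given: they have to be found in the camera images.
- socket_35: black steel impact socket, a straight round barrel of 35 mm outside diameter and 46 mm tall with a six-sided mouth in its top face, the smallest of the six; already seated on the post at one end of the socket rail (either end); stays where it is; origin: centre of its underside, z up along its axis; underneath a round drive hole of 20 mm diameter, 27 mm deep; 0.22 kg
- socket_42: black steel impact socket, a straight round barrel of 42 mm outside diameter and 51 mm tall with a six-sided mouth in its top face; loose, standing upright on the bench, mouth up, in front of the rail; origin: centre of its underside, z up along its axis; underneath a round drive hole of 20 mm diameter, 27 mm deep; 0.24 to 0.36 kg
- socket_49: black steel impact socket, a straight round barrel of 49 mm outside diameter and 56 mm tall with a six-sided mouth in its top face; loose, standing upright on the bench, mouth up, in front of the rail; origin: centre of its underside, z up along its axis; underneath a round drive hole of 20 mm diameter, 27 mm deep; 0.32 to 0.48 kg
- socket_56: black steel impact socket, a straight round barrel of 56 mm outside diameter and 61 mm tall with a six-sided mouth in its top face; loose, standing upright on the bench, mouth up, in front of the rail; origin: centre of its underside, z up along its axis; underneath a round drive hole of 20 mm diameter, 27 mm deep; 0.42 to 0.62 kg
- socket_63: black steel impact socket, a straight round barrel of 63 mm outside diameter and 66 mm tall with a six-sided mouth in its top face; loose, standing upright on the bench, mouth up, in front of the rail; origin: centre of its underside, z up along its axis; underneath a round drive hole of 20 mm diameter, 27 mm deep; 0.53 to 0.79 kg
- socket_70: black steel impact socket, a straight round barrel of 70 mm outside diameter and 71 mm tall with a six-sided mouth in its top face, the largest of the six; already seated on the post at one end of the socket rail (either end); stays where it is; origin: centre of its underside, z up along its axis; underneath a round drive hole of 20 mm diameter, 27 mm deep; 0.8 kg
- clip_a: one of the four empty clips in a row on the rail between the end sockets: black foot 40 x 40 x 5 mm with an upright steel post 12 mm thick, tapered tip, 22 mm above the foot; origin: on the post's axis at the foot's underside, 10 mm above the bench; y along the rail, z up; a seated socket stands over the post, its underside on the foot's top, 5 mm above this origin. Fixed
- clip_b: a second empty clip, same form and origin as clip_a (the letters follow no order along the row). The rail is a fixed, straight aluminium channel on the bench, 500 mm long without its end caps, 32 mm wide, 10 mm high, carrying six clips 72 to 96 mm apart; those at its two ends hold the 35 and 70 mm sockets
- clip_c: a third empty clip, same form and origin as clip_a
- clip_d: the fourth empty clip, same form and origin as clip_a
Not all that is in view belongs to the job. Leave any green or turquoise look-alike of the socket_70 alone.

How it is judged:
By the outcome, as a careful person would: the job done as asked, in the order asked, and still so for the second after the job is handed in, with the robot touching nothing.
It also fails if it takes over 93 s, if anything falls off the work surface, if the arm or the gripper's body presses on something with over 40 N, if the wrist force passes 120 N, or if a joint passes its speed limit or range.

### The arm

A 7-joint arm with a two-finger parallel gripper is mounted at the origin on the work surface. World frame = base frame: x ahead of the robot, y to its left, z up, the work surface at z = 0. Lengths are in m, angles in rad, forces in N, time in s.
With the tool pointing down it reaches from about 0.425 to 0.925 m from the base axis. Payload 6.8 kg.
Tool frame: the origin (TCP) lies between the finger pads; the fingertips stand 14 mm ahead of it and the grasp point (between the pads) lies 5 mm behind it; z points along the fingers, y is the line along which they close (so a half turn about z gives the same grasp; the last joint's range is limited). The gripper opens to 85 mm and grips with 20 to 120 N. Pads are 22 mm wide; open, the fingers measure 114 mm over their backs; the gripper's body (76 mm by 85 mm) begins 54 mm behind the grasp point. The pads swing forward as they close: fully open they stand 13 mm farther back than shut.
Start: joints at [-1.246, 0.477, 0.022, 1.555, -0.011, 1.109, -0.083], TCP at [0.283, 0.613, 0.245] pointing down, gripper open.
Joint ranges: [-2.96, 2.96], [-0.34, 2.1], [-1.41, 1.46], [0.24, 2.44], [-1.37, 4.51], [0.17, 1.92], [-2.96, 2.96]. Speed limits (rad/s): [2.39, 2.39, 3.14, 3.14, 3.14, 3.14, 3.14].

### API

Orientations are given as a rotation vector (axis times angle).
In Python, from bench import r, imaging gives the robot as it stands.
- The arm moves only by the tool apply_moves, never from a script. Its argument "moves" is a list of rows, each a list of 2 entries, a list of its own where there are three numbers: the shift along the tool's x, y, z in cm, then the turn about the tool's z in rad. In form: [[[tx, ty, tz], roll], ...]. A call has 1 to 10 rows; each row is the pose to reach, as a shift and turn from the pose commanded when the call began, along the tool's axes at that moment; what a row does not reach only later rows make up. A row lasts 1/12 s, in which the tool goes at most 41.7 mm and 7.16 degrees, less where a joint would pass 70% of its speed; a pose out of reach is approached as far as the arm can. A call with a gripper value outside its range is refused whole. "claw" is the opening, from 0 (shut) to 1 (fully open), set as the call begins (left out, the last holds). The fingers move at their own pace and stop on an object; "grip_force" is the grip in N (left out, the last holds). Time passes only in rows, so rows that repeat a pose let the fingers close. It gives the time, the measured TCP pose, the force and the opening at its end, in the units of the state.
- r.get_obs(): the state, without advancing time (a new reading comes with each control period).
- imaging.grab_frame(name): name is "scene" or "top" or "wrist"; returns a dict with "frame" (480x640x3 uint8, blue, green, red), "intrinsics" (3x3 intrinsics, pixels), "T" (4x4, takes a point from camera to world coordinates). Camera axes: x right, y up, looking along -z (the intrinsics and any distortion apply to the point x, -y, -z); pixel columns grow to the right and rows downward; lengths in m; the calibration is good to about 2 mm. A picture is of the moment at which its call begins. There is no depth.
- r.hand_in(): hands the job in, once; it reports no verdict.
The state is a dict: "clock": time; "joints": joint angles; "qvel": joint speeds; "tau": joint torques, N m; "tcp_pos": TCP position; "orientation": TCP orientation; "contact_force": force on the tool from outside, world axes, zero at the start; "moment": the same for the moment, N m; "grip_width": finger opening in m.
Only numpy, scipy, OpenCV 4.12 (cv2) and the standard library are available. Lean on these libraries where they do the work, as an engineer would, in place of code of your own. Each camera call takes 0.05 s, during which the arm holds its last target. There are 200 camera calls.

## Working session

There is one attempt and no reset: what is moved stays moved. The work goes in short steps, Python scripts to look and compute and a tool call to move; the robot and the scene stay as the last step left them, time stands still between calls to the robot, and variables do not carry over. Pictures are saved under pics/ and viewed, on a budget of 14 in all, crops included, one or two more only if the job needs it, and the job is handed in when it is done.

Besides the shell and the picture viewer there is one more tool, called after "Emit:" as a command line: name --argument value ..., lists and objects as JSON in quotes. apply_moves: Moves the arm, as the interface text tells. Its arguments: {"type":"object","properties":{"moves":{"type":"array","items":{"type":"array"}},"claw":{"type":"number"},"grip_force":{"type":"number"}},"required":["moves"]}

```bash
mkdir -p pics; ls
python3 - <<'E'
from bench import r, imaging
import cv2,numpy as np,json
for n in("scene","top"):
    d=imaging.grab_frame(n);cv2.imwrite(f"pics/{n}0.png",d["frame"]);np.savez(f"{n}0.npz",K=d["intrinsics"],T=d["T"]);print(n,d["intrinsics"],d["T"],[k for k in d])
print(r.get_obs())
E
```

```text
pics
scene [[532.3088957    0.         307.19228394]
 [  0.         532.3088957  237.21610631]
 [  0.           0.           1.        ]] [[-0.75665094 -0.48358754  0.4400255   0.96517283]
 [ 0.65381405 -0.55700945  0.51212074  0.46104275]
 [-0.00255685  0.6751915   0.73763806  0.73340876]
 [ 0.          0.          0.          1.        ]] ['frame', 'intrinsics', 'T']
top [[467.14055039   0.         323.61813914]
 [  0.         467.14055039 235.025971  ]
 [  0.           0.           1.        ]] [[ 0.01532733  0.99466363 -0.10202619  0.46887821]
 [-0.999826    0.01416146 -0.01214165 -0.00326758]
 [-0.01063202  0.10219454  0.99470761  0.98411655]
 [ 0.          0.          0.          1.        ]] ['frame', 'intrinsics', 'T']
{'clock': 0.1, 'joints': array([-1.24610613,  0.47770027,  0.02234806,  1.55634913, -0.01147895,
        1.10930305, -0.08311706]), 'qvel': array([-0.0020888 , -0.00216067,  0.00033585, -0.00265117,  0.00076288,
        0.00111775, -0.00011927]), 'tau': array([ 3.55201875e-03, -5.97759748e+01,  1.61334917e+00, -2.81951594e+01,
        1.27780822e-02,  5.04517448e-03,  2.62159438e-05]), 'tcp_pos': array([0.28290159, 0.61229362, 0.244436  ]), 'orientation': array([-6.74474403e-01, -3.06811736e+00,  2.54065294e-03]), 'contact_force': array([-0.22509084, -0.14344512,  0.35631455]), 'moment': array([0.03389445, 0.02625923, 0.0245783 ]), 'grip_width': 0.08500602999117832}
```

View pics/top0.png

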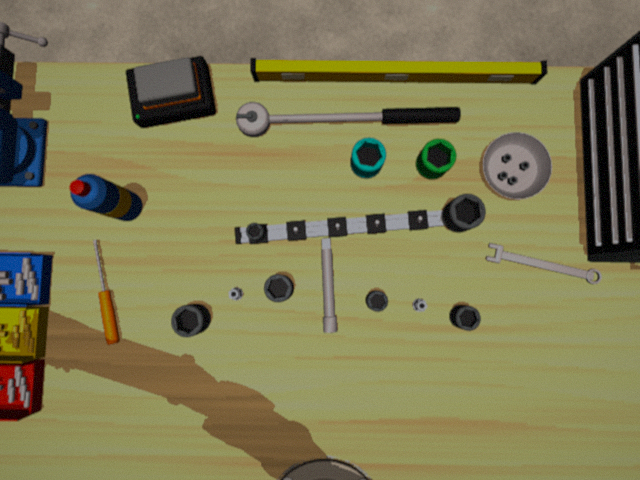

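View pics/scene0.png

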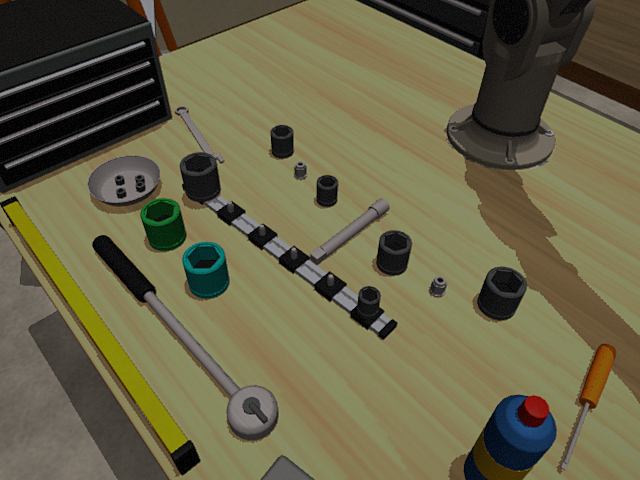

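```bash
cat > h.py <<'E'
import numpy as np,cv2
def cam(n):
    z=np.load(n+".npz");return z["K"],z["T"]
def P(n):
    K,T=cam(n);return K@(np.diag([1,-1,-1,1])@np.linalg.inv(T))[:3]
def proj(n,X):
    u=P(n)@np.append(X,1);return u[:2]/u[2]
def tri(a,pa,b,pb):
    X=cv2.triangulatePoints(P(a),P(b),np.array(pa,float),np.array(pb,float)).ravel();X=X[:3]/X[3]
    return X,np.linalg.norm(proj(a,X)-pa),np.linalg.norm(proj(b,X)-pb)
def montage(img,cs,out,h=24,s=8,n=4):
    t=[]
    for u,v in cs:
        c=cv2.resize(img[v-h:v+h,u-h:u+h],None,fx=192/(2*h),fy=192/(2*h),interpolation=cv2.INTER_CUBIC)
        c=cv2.convertScaleAbs(c,alpha=1.8,beta=20)
        for k in range(0,2*h,s):
            p=int(k*192/(2*h));c[p,::4]=(0,255,255);c[::4,p]=(0,255,255)
        cv2.putText(c,f"{u-h},{v-h}",(2,12),0,.4,(0,0,255),1);c[-1]=255;c[:,-1]=255
        t.append(c)
    cv2.imwrite(out,np.vstack([np.hstack(t[i:i+n]) for i in range(0,len(t),n)]))
E
python3 - <<'E'
from h import *
montage(cv2.imread("pics/top0.png"),[(377,300),(279,288),(466,317),(190,320),(296,230),(337,226),(376,223),(418,219)],"pics/mt.png")
montage(cv2.imread("pics/scene0.png"),[(327,190),(394,252),(282,142),(502,292),(330,285),(293,258),(262,234),(231,211)],"pics/ms.png")
E
```

```text
(no output)
```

View pics/mt.png

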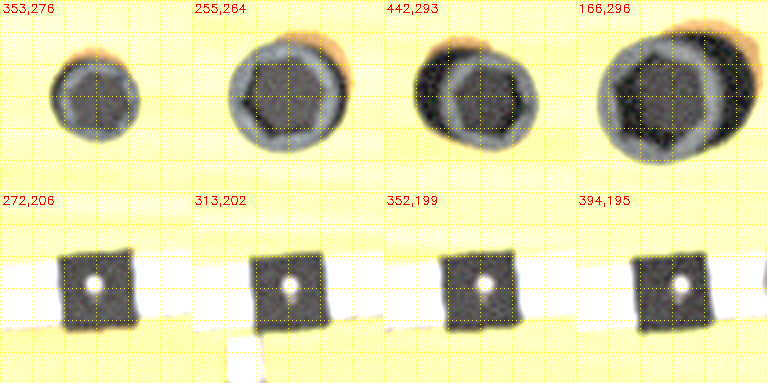

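View pics/ms.png

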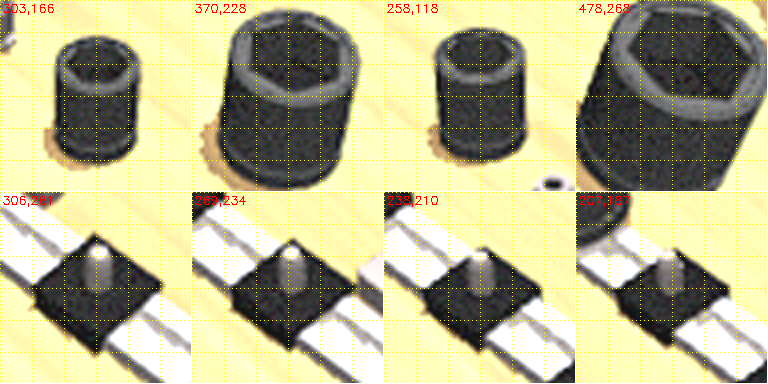

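Run:
```python
from h import *
np.set_printoptions(precision=4,suppress=True)
t=[(377.7,301),(468.2,318.2),(277.5,288.2),(187,320.8),(295.5,229),(337.5,225.3),(377,222),(420.2,218)]
s=[(327.5,182.5),(282,132),(395.7,242.2),(506.5,281.3),(330.5,275),(293.7,247.7),(262,225.7),(229.5,203.2)]
for n,a,b in zip("42 49 56 63 c1 c2 c3 c4".split(),t,s): print(n,*tri("top0",a,"scene0",b))
```

```text
42 [ 0.4334 -0.0997  0.0466] 1.0919551063722068 0.8657620787278171
49 [ 0.4028 -0.2766  0.0525] 1.1166670198128679 0.798782079264177
56 [0.4562 0.0986 0.0573] 0.7639408802337844 0.6788493928277178
63 [0.3902 0.2735 0.0634] 1.044224232886189 0.9820934331837978
c1 [0.5768 0.0668 0.0369] 0.5876785925436636 0.5549477097513602
c2 [ 0.5852 -0.0188  0.0386] 0.6480041561223869 0.5857746462801218
c3 [ 0.5933 -0.0993  0.036 ] 0.783800302403151 0.6818937503915705
c4 [ 0.6029 -0.1877  0.0344] 0.8034655785060564 0.671221738300251
```

```bash
cat >> h.py <<'E'
from scipy.spatial.transform import Rotation as R
TH=np.arctan2(.1025,.995)
def delta(*targets,th=TH,ob=None):
    from bench import r
    o=ob or r.get_obs();M=R.from_rotvec(o["orientation"]).as_matrix()
    y=M[:,1];roll=np.arctan2(y[1],y[0])-th;roll=(roll+np.pi)%(2*np.pi)-np.pi
    print("clk",round(o["clock"],2),"tcp",o["tcp_pos"].round(4),"zax",M[:,2].round(4),"j7",o["joints"][6].round(2),"w",o["grip_width"].round(4),"F",o["contact_force"].round(1))
    for t in targets: print("tool cm",(M.T@(np.array(t)-o["tcp_pos"])*100).round(2),"roll",roll.round(3))
E
python3 -c "
from h import *
delta((.40,.26,.22))"
```

```text
Traceback (most recent call last):
  File "h.py", line 27, in delta
    print("clk",round(o["clock"],2),"tcp",o["tcp_pos"].round(4),"zax",M[:,2].round(4),"j7",o["joints"][6].round(2),"w",o["grip_width"].round(4),"F",o["contact_force"].round(1))
                                                                                                                       ^^^^^^^^^^^^^^^^^^^^^
AttributeError: 'float' object has no attribute 'round'
```

Emit:
apply_moves --moves '[[[-25.4,-27.1,2.5],1.033],[[-25.4,-27.1,2.5],1.033],[[-25.4,-27.1,2.5],1.033],[[-25.4,-27.1,2.5],1.033],[[-25.4,-27.1,2.5],1.033],[[-25.4,-27.1,2.5],1.033],[[-25.4,-27.1,2.5],1.033],[[-25.4,-27.1,2.5],1.033],[[-25.4,-27.1,2.5],1.033],[[-25.4,-27.1,2.5],1.033]]' --claw 1

```text
clock: 0.93
tcp_pos: [0.4018, 0.2518, 0.2196]
orientation: [2.115, 2.321, -0.005]
contact_force: [-0.1, 0.8, 0.4]
grip_width: 0.0852
```

```bash
sed -i 's/o\["grip_width"\].round(4)/round(o["grip_width"],4)/' h.py
python3 - <<'E'
from h import *
from bench import imaging
delta((.39,.273,.09))
d=imaging.grab_frame("wrist");cv2.imwrite("pics/w1.png",d["frame"]);np.savez("w1.npz",K=d["intrinsics"],T=d["T"]);print(d["T"],d["intrinsics"][0,0])
print(proj("w1",[.39,.2735,.066]))
E
```

```text
clk 0.93 tcp [0.4018 0.2518 0.2196] zax [-0.001  -0.0037 -1.    ] j7 -0.52 w 0.0852 F [-0.1  0.8  0.4]
tool cm [ 2.27 -0.96 12.96] roll -0.01
[[ 0.99577741 -0.08835482 -0.02491519  0.39578454]
 [ 0.09178013  0.95246233  0.29050288  0.32669317]
 [-0.00193655 -0.29156293  0.95654969  0.34889519]
 [ 0.          0.          0.          1.        ]] 372.84570980885803
[311.25828856 199.76804594]
```

View pics/w1.png

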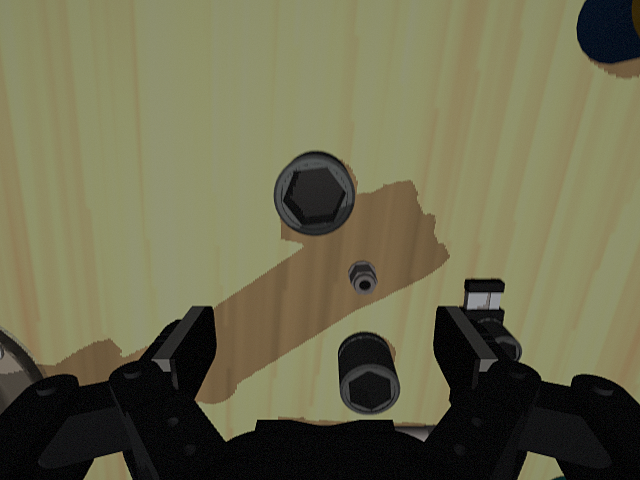

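```bash
cat >> h.py <<'E'
def ray(n,p,z):
    K,T=cam(n);d=T[:3,:3]@(np.array([1,-1,-1])*(np.linalg.inv(K)@[p[0],p[1],1]));o=T[:3,3];return o+d*(z-o[2])/d[2]
E
python3 - <<'E'
from h import *
print(ray("w1",(314.5,194),.066),tri("w1",(314.5,194),"top0",(187,320.8)),tri("w1",(314.5,194),"scene0",(506.5,281.3)))
print(ray("w1",(371,391),.061),tri("w1",(371,391),"top0",(277.5,288.2)))
print(ray("top0",(187,320.8),.066),ray("top0",(277.5,288.2),.061),ray("top0",(377.7,301),.051),ray("top0",(468.2,318.2),.056))
print([ray("top0",p,.037).round(4) for p in [(295.5,229),(337.5,225.3),(377,222),(420.2,218)]])
X=ray("w1",(314.5,194),.066)
delta((X[0],X[1],.11),(X[0],X[1],.045))
E
```

```text
[0.39210141 0.2781631  0.066     ] (array([0.39094434, 0.27553337, 0.05157683]), np.float64(1.222794047752584), np.float64(0.31336490268193384)) (array([0.39234508, 0.27646176, 0.06724157]), np.float64(2.5170954984527953), np.float64(0.5700750545117863))
[0.45905042 0.10059694 0.061     ] (array([0.4581721 , 0.09765947, 0.05782276]), np.float64(1.764830671537916), np.float64(0.5292703675598777))
[0.39155549 0.27111138 0.066     ] [0.45720869 0.09704005 0.061     ] [ 0.43500728 -0.10080277  0.051     ] [ 0.40464483 -0.2771101   0.056     ]
[array([0.5776, 0.0659, 0.037 ]), array([ 0.5864, -0.0197,  0.037 ]), array([ 0.5943, -0.1003,  0.037 ]), array([ 0.6038, -0.1883,  0.037 ])]
clk 0.98 tcp [0.401  0.2558 0.22  ] zax [-7.0e-04 -1.5e-03 -1.0e+00] j7 -0.52 w 0.0855 F [0.2 1.1 0. ]
tool cm [ 2.33 -0.65 11.  ] roll -0.005
tool cm [ 2.34 -0.65 17.5 ] roll -0.005
```

Emit:
apply_moves --moves '[[[2.0,-0.7,2],0],[[2.0,-0.7,4],0],[[2.0,-0.7,8],0],[[2.0,-0.7,11],0],[[2.0,-0.7,13.5],0],[[2.0,-0.7,16],0],[[2.0,-0.7,17.5],0],[[2.0,-0.7,18.5],0],[[2.0,-0.7,18.5],0],[[2.0,-0.7,18.5],0]]'

```text
clock: 1.82
tcp_pos: [0.3908, 0.2799, 0.0353]
orientation: [-2.101, -2.336, 0.001]
contact_force: [0.3, -1.1, 0.4]
grip_width: 0.0851
```

Emit:
apply_moves --moves '[[[0,0,0],0],[[0,0,0],0],[[0,0,0],0],[[0,0,0],0],[[0,0,0],0],[[0,0,0],0]]' --claw 0 --grip_force 60

```text
clock: 2.32
tcp_pos: [0.3913, 0.2801, 0.0367]
orientation: [-2.101, -2.335, -0.003]
contact_force: [-2.1, 0.4, 4.8]
grip_width: 0.0619
```

Run:
```python
from h import *
from bench import imaging
delta((.39,.275,.17),(.604,-.188,.17))
d=imaging.grab_frame("wrist");cv2.imwrite("pics/w2.png",d["frame"]);np.savez("w2.npz",K=d["intrinsics"],T=d["T"])
```

```text
clk 2.32 tcp [0.3913 0.2801 0.0367] zax [ 0.0011  0.0019 -1.    ] j7 -0.43 w 0.0619 F [-2.1  0.4  4.8]
tool cm [ -0.47  -0.17 -13.34] roll 0.003
tool cm [-48.76  16.26 -13.4 ] roll 0.003
```

View pics/w2.png

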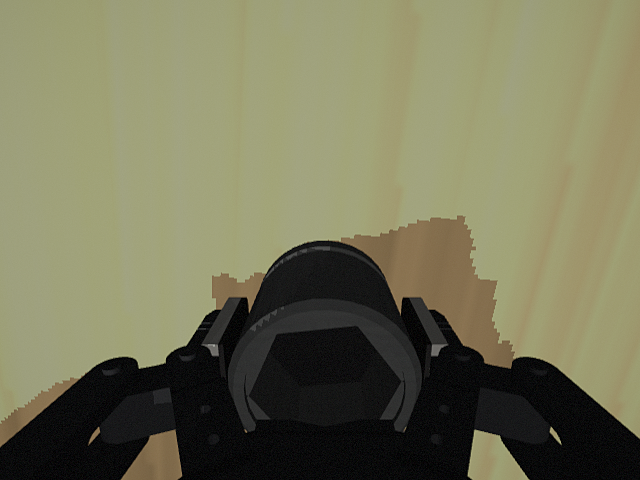

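```bash
cat >> h.py <<'E'
def circfit(n,D,z,left,right,top,x0):
    from scipy.optimize import least_squares
    a=np.linspace(0,2*np.pi,180)
    def f(c):
        q=np.array([proj(n,[c[0]+D/2*np.cos(t),c[1]+D/2*np.sin(t),z]) for t in a])
        return [q[:,0].min()-left,q[:,0].max()-right,q[:,1].min()-top]
    s=least_squares(f,x0);return s.x,s.fun
E
python3 - <<'E'
from h import *
c,e=circfit("w2",.063,.067,229,420,300,[.391,.278]);print(c,e)
for y in(.27,.275,.28):print(y,proj("w2",[.391,y+.0315,.001]))
E
```

```text
[0.39248654 0.27557088] [-4.49554877  4.50421711  0.70377519]
0.27 [327.01428009 249.56937703]
0.275 [328.16276732 239.31456422]
0.28 [329.33041776 228.88864373]
```

Emit:
apply_moves --moves '[[[0,0,-1],0],[[0,0,-4],0],[[0,0,-8],0],[[-2,1,-12],0],[[-5,2,-16],0],[[-9,3,-19],0],[[-13,4,-20],0],[[-17,5,-20],0],[[-21,6,-20],0],[[-25,7,-20],0]]'

```text
clock: 3.2
tcp_pos: [0.4798, 0.054, 0.2363]
orientation: [-2.101, -2.335, -0.003]
contact_force: [0.6, 0.7, -8.1]
grip_width: 0.0618
```

Emit:
apply_moves --moves '[[[-4,1,0],0],[[-8,2,0],0],[[-12,3,0],0],[[-16,4,0],0],[[-20,5,0],0],[[-24,6,0],0],[[-27,7,0],0],[[-28.3,7.4,0],0],[[-28.3,7.4,0],0],[[-28.3,7.4,0],0]]'

```text
clock: 4.03
tcp_pos: [0.5824, -0.2179, 0.2347]
orientation: [-2.103, -2.332, 0.001]
contact_force: [-0.1, 0.7, -6.9]
grip_width: 0.0617
```

Emit:
apply_moves --moves '[[[0,0,0],0],[[0,0,0],0],[[0,0,0],0],[[0,0,0],0]]'

```text
clock: 4.37
tcp_pos: [0.5834, -0.2164, 0.2351]
orientation: [-2.1, -2.336, -0.001]
contact_force: [-0.2, -0.3, -6.0]
grip_width: 0.0621
```

Run:
```python
from h import *
from bench import imaging
delta((.603,-.188,.17))
d=imaging.grab_frame("wrist");cv2.imwrite("pics/w3.png",d["frame"]);np.savez("w3.npz",K=d["intrinsics"],T=d["T"])
for c in [(.577,.0663,.037),(.586,-.019,.037),(.5938,-.0998,.037),(.6033,-.188,.037)]:print(proj("w3",c))
```

```text
clk 4.37 tcp [ 0.5834 -0.2164  0.2351] zax [-1.e-04  7.e-04 -1.e+00] j7 0.61 w 0.0621 F [-0.2 -0.3 -6. ]
tool cm [2.61 2.25 6.51] roll 0.004
[ 357.98960726 -187.25543966]
[354.95292329 -39.496599  ]
[351.64579331  78.13224918]
[349.68622676 187.52949559]
```

View pics/w3.png

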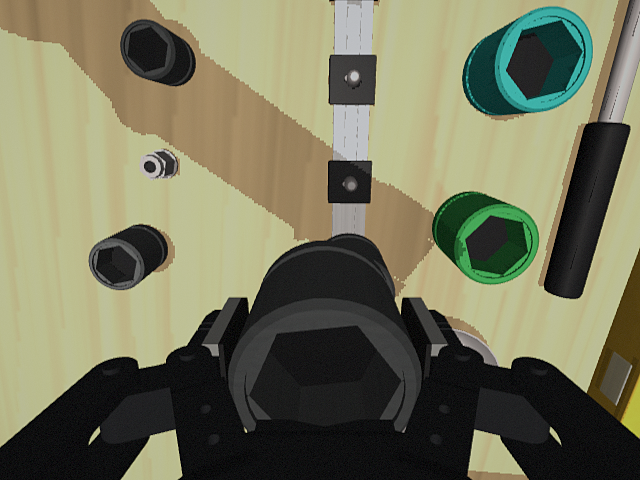

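Run:
```python
from h import *
for p in [(354.5,75.5),(350,183.5)]: print(ray("w3",p,.037))
print(tri("w3",(350,183.5),"top0",(420.2,218)),tri("w3",(350,183.5),"scene0",(229.5,203.2)))
# held socket bottom: top edge v~235; rim
zb=.2351-.0367+.001; 
print(circfit("w3",.063,zb+.066,229,420,299,[.585,-.22]))
for y in(-.226,-.222,-.218):print(y,proj("w3",[.584,y+.0315,zb]))
print([ray("w3",p,z) for p,z in [((148,48),.051),((116,265),.056)]])
```

```text
[ 0.5958482  -0.09760707  0.037     ]
[ 0.60313226 -0.18446572  0.037     ]
(array([ 0.59915933, -0.18059299,  0.07372842]), np.float64(1.6853374665795684), np.float64(0.4282096095760224)) (array([ 0.60324152, -0.18457603,  0.03658249]), np.float64(0.10611950505920258), np.float64(0.02400039592853274))
(array([ 0.58458966, -0.22062237]), array([-4.51216302,  4.51548548,  0.70799903]))
-0.226 [329.21531516 248.59845417]
-0.222 [330.16023568 240.40155529]
-0.218 [331.11778097 232.09514038]
[array([ 0.43648249, -0.09697054,  0.051     ]), array([ 0.40552371, -0.27484365,  0.056     ])]
```

Emit:
apply_moves --moves '[[[3.4,2.2,0],0],[[3.4,2.2,3],0],[[3.4,2.2,6],0],[[3.4,2.2,9],0],[[3.4,2.2,12],0],[[3.4,2.2,14],0],[[3.4,2.2,14.5],0],[[3.4,2.2,14.5],0],[[3.4,2.2,14.5],0],[[3.4,2.2,14.5],0]]'

```text
clock: 5.25
tcp_pos: [0.6033, -0.1821, 0.092]
orientation: [2.1, 2.333, 0.003]
contact_force: [0.1, -0.1, -6.4]
grip_width: 0.062
```

Emit:
apply_moves --moves '[[[0,0,0],0]]'

```text
clock: 5.33
tcp_pos: [0.6031, -0.182, 0.092]
orientation: [2.1, 2.333, 0.003]
contact_force: [-0.1, 0.4, -6.1]
grip_width: 0.0618
```

Emit:
apply_moves --moves '[[[0.15,-0.1,0.6],0],[[0.15,-0.1,1.2],0],[[0.15,-0.1,1.7],0],[[0.15,-0.1,2.2],0],[[0.15,-0.1,2.6],0],[[0.15,-0.1,3.0],0],[[0.15,-0.1,3.0],0]]'

```text
clock: 5.92
tcp_pos: [0.6, -0.18, 0.0589]
orientation: [-2.101, -2.334, 0.001]
contact_force: [-0.9, 0.9, -7.6]
grip_width: 0.0616
```

Emit:
apply_moves --moves '[[[0,0,0.3],0],[[0,0,0.6],0],[[0,0,0.75],0],[[0,0,0.75],0],[[0,0,0.75],0]]'

```text
clock: 6.33
tcp_pos: [0.6007, -0.1802, 0.0525]
orientation: [-2.102, -2.335, -0.0]
contact_force: [-0.7, 0.3, -7.0]
grip_width: 0.0616
```

Emit:
apply_moves --moves '[[[0,0,0],0],[[0,0,0],0],[[0,0,0],0],[[0,0,0],0],[[0,0,-1],0],[[0,0,-4],0],[[0,0,-8],0],[[0,0,-12],0],[[-1,-2,-13],0],[[-2.5,-5.5,-13],0]]' --claw 1

```text
clock: 7.17
tcp_pos: [0.5541, -0.2096, 0.1875]
orientation: [2.089, 2.335, 0.009]
contact_force: [0.5, -0.6, -0.3]
grip_width: 0.0854
```

Emit:
apply_moves --moves '[[[-1.5,-4,0],0],[[-3,-8,0],0],[[-4,-11.5,0],0],[[-5.0,-14.9,0],0],[[-5.0,-14.9,0],0],[[-5.0,-14.9,0],0],[[-5.0,-14.9,0],0]]'

```text
clock: 7.75
tcp_pos: [0.4066, -0.2761, 0.1834]
orientation: [2.101, 2.334, 0.002]
contact_force: [1.1, 0.1, -0.6]
grip_width: 0.0852
```

Run:
```python
from h import *
delta((.4055,-.275,.032))
```

```text
clk 7.75 tcp [ 0.4066 -0.2761  0.1834] zax [ 2.1e-03 -1.0e-04 -1.0e+00] j7 0.81 w 0.0852 F [ 1.1  0.1 -0.6]
tool cm [ 0.13 -0.13 15.14] roll 0.002
```

Emit:
apply_moves --moves '[[[0,0,4],0],[[0,0,8],0],[[0,0,11],0],[[0,0,13],0],[[0,0,14.2],0],[[0,0,14.8],0],[[0,0,14.8],0],[[0,0,14.8],0]]'

```text
clock: 8.42
tcp_pos: [0.4066, -0.2764, 0.0352]
orientation: [2.1, 2.335, 0.001]
contact_force: [0.6, 0.1, 0.4]
grip_width: 0.0855
```

Emit:
apply_moves --moves '[[[0,0,0],0],[[0,0,0],0],[[0,0,0],0],[[0,0,0],0],[[0,0,0],0],[[0,0,0],0],[[0,0,0],0],[[0,0,0],0]]' --claw 0

```text
clock: 9.08
tcp_pos: [0.4057, -0.2764, 0.0357]
orientation: [2.102, 2.334, 0.001]
contact_force: [-2.7, 2.4, 11.4]
grip_width: 0.0476
```

Run:
```python
from h import *
from bench import imaging
delta((.4055,-.275,.2),(.5865,-.06,.235))
d=imaging.grab_frame("wrist");cv2.imwrite("pics/w4.png",d["frame"]);np.savez("w4.npz",K=d["intrinsics"],T=d["T"])
```

```text
clk 9.08 tcp [ 0.4057 -0.2764  0.0357] zax [ 1.e-03  2.e-04 -1.e+00] j7 1.01 w 0.0476 F [-2.7  2.4 11.4]
tool cm [ 1.400e-01  1.000e-02 -1.643e+01] roll 0.002
tool cm [ 19.63  20.26 -19.91] roll 0.002
```

View pics/w4.png

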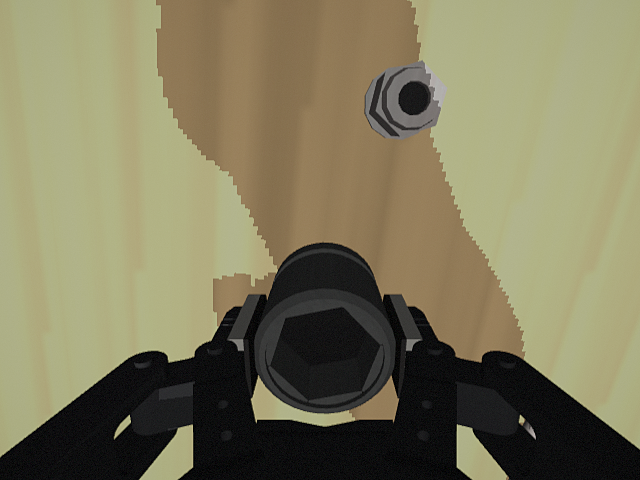

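Run:
```python
from h import *
print(circfit("w4",.049,.056,255,395,288,[.4057,-.276]))
for y in(-.28,-.276,-.272):print(y,proj("w4",[.4057,y+.0245,.00]))
for x,y in((.5865,-.017),(.586,-.0165)):delta((x,y,.1))
```

```text
(array([ 0.40633355, -0.27436241]), array([-2.89552482,  2.89298842,  0.33492153]))
-0.28 [327.64446847 250.60722902]
-0.276 [328.56149905 242.43313527]
-0.272 [329.49078943 234.14976194]
clk 9.13 tcp [ 0.4057 -0.2764  0.0357] zax [ 1.e-03  2.e-04 -1.e+00] j7 1.01 w 0.0478 F [-2.4  1.7 11.2]
tool cm [23.9  20.7  -6.41] roll 0.002
clk 9.13 tcp [ 0.4057 -0.2764  0.0357] zax [ 1.e-03  2.e-04 -1.e+00] j7 1.01 w 0.0478 F [-2.4  1.7 11.2]
tool cm [23.96 20.66 -6.41] roll 0.002
```

Emit:
apply_moves --moves '[[[0,0,-1],0],[[0,0,-4],0],[[0,0,-8],0],[[0,0,-11],0],[[3,2.5,-12],0],[[6,5,-12],0],[[9,7.6,-12],0],[[12,10.2,-12],0],[[15,13,-12],0],[[18,15.6,-12],0]]'

```text
clock: 9.97
tcp_pos: [0.5424, -0.0786, 0.155]
orientation: [-2.101, -2.335, -0.0]
contact_force: [1.5, -1.1, -5.4]
grip_width: 0.0478
```

Emit:
apply_moves --moves '[[[3,2.5,0],0],[[5,4.5,0],0],[[5.9,5.1,1],0],[[5.9,5.1,3],0],[[5.9,5.1,5],0],[[5.9,5.1,6],0],[[5.9,5.1,6],0],[[5.9,5.1,6],0],[[5.9,5.1,6],0]]'

```text
clock: 10.72
tcp_pos: [0.587, -0.0173, 0.0956]
orientation: [2.102, 2.333, 0.001]
contact_force: [0.3, -0.6, -4.4]
grip_width: 0.0478
```

Run:
```python
from h import *
delta((.587,-.0175,.0505))
```

```text
clk 10.72 tcp [ 0.587  -0.0173  0.0956] zax [ 1.4e-03 -1.0e-04 -1.0e+00] j7 0.36 w 0.0478 F [ 0.3 -0.6 -4.4]
tool cm [-0.02 -0.01  4.51] roll 0.002
```

Emit:
apply_moves --moves '[[[0,0,0.8],0],[[0,0,1.4],0],[[0,0,2.0],0],[[0,0,2.5],0],[[0,0,2.9],0],[[0,0,3.3],0],[[0,0,3.7],0],[[0,0,3.7],0]]'

```text
clock: 11.38
tcp_pos: [0.5859, -0.0167, 0.0566]
orientation: [-2.101, -2.334, 0.002]
contact_force: [-0.5, 0.2, -4.1]
grip_width: 0.0474
```

Emit:
apply_moves --moves '[[[0,0,0.3],0],[[0,0,0.6],0],[[0,0,0.6],0],[[0,0,0.6],0]]'

```text
clock: 11.72
tcp_pos: [0.5864, -0.0168, 0.0514]
orientation: [-2.102, -2.335, 0.0]
contact_force: [0.1, -0.5, -4.8]
grip_width: 0.0474
```

Emit:
apply_moves --moves '[[[0,0,0],0],[[0,0,0],0],[[0,0,0],0],[[0,0,0],0],[[0,0,-1],0],[[0,0,-4],0],[[0,0,-8],0],[[0,0,-11],0],[[-1,-2,-12],0],[[-2.5,-5.5,-12],0]]' --claw 1

```text
clock: 12.55
tcp_pos: [0.5393, -0.0459, 0.1758]
orientation: [2.092, 2.334, 0.011]
contact_force: [-0.4, -0.2, -0.1]
grip_width: 0.0854
```

Emit:
apply_moves --moves '[[[-1.5,-4,0],0],[[-3,-8,0],0],[[-3.9,-10.2,0],0],[[-3.9,-10.2,0],0],[[-3.9,-10.2,0],0],[[-3.9,-10.2,0],0],[[-3.9,-10.2,0],0]]'

```text
clock: 13.13
tcp_pos: [0.4385, -0.0963, 0.1721]
orientation: [2.099, 2.335, 0.001]
contact_force: [0.7, 0.7, 0.4]
grip_width: 0.0853
```

Run:
```python
from h import *
delta((.4365,-.097,.035))
```

```text
clk 13.13 tcp [ 0.4385 -0.0963  0.1721] zax [ 1.6e-03 -2.0e-04 -1.0e+00] j7 0.39 w 0.0853 F [0.7 0.7 0.4]
tool cm [-0.04 -0.23 13.71] roll 0.004
```

Emit:
apply_moves --moves '[[[0,-0.2,4],0],[[0,-0.2,8],0],[[0,-0.2,11],0],[[0,-0.2,12.6],0],[[0,-0.2,13.5],0],[[0,-0.2,13.7],0],[[0,-0.2,13.7],0],[[0,-0.2,13.7],0]]'

```text
clock: 13.8
tcp_pos: [0.4362, -0.0971, 0.0353]
orientation: [2.101, 2.334, 0.002]
contact_force: [-0.5, -0.6, 0.9]
grip_width: 0.0854
```

Emit:
apply_moves --moves '[[[0,0,0],0],[[0,0,0],0],[[0,0,0],0],[[0,0,0],0],[[0,0,0],0],[[0,0,0],0],[[0,0,0],0],[[0,0,0],0]]' --claw 0

```text
clock: 14.47
tcp_pos: [0.4354, -0.097, 0.0354]
orientation: [2.102, 2.335, 0.002]
contact_force: [-2.3, 0.5, 10.8]
grip_width: 0.0406
```

Run:
```python
from h import *
from bench import imaging
delta((.578,.069,.1))
d=imaging.grab_frame("wrist");cv2.imwrite("pics/w5.png",d["frame"]);np.savez("w5.npz",K=d["intrinsics"],T=d["T"])
```

```text
clk 14.47 tcp [ 0.4354 -0.097   0.0354] zax [ 1.1e-03  7.0e-04 -1.0e+00] j7 0.63 w 0.0406 F [-2.3  0.5 10.8]
tool cm [15.02 15.93 -6.44] roll 0.002
```

View pics/w5.png

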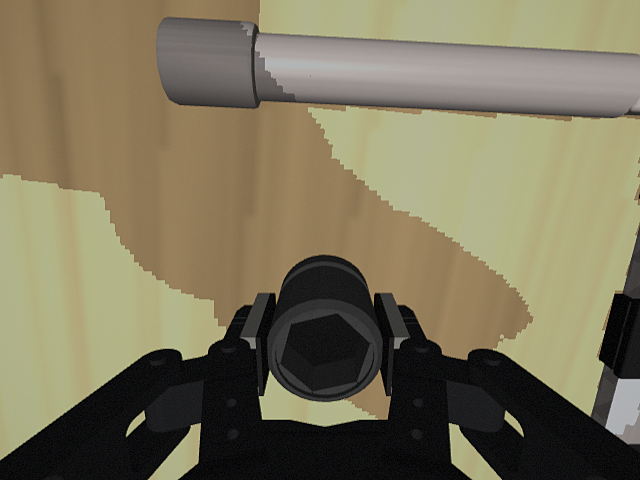

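Run:
```python
from h import *
print(circfit("w5",.042,.051,267,381,299,[.4357,-.097]))
for y in(-.1,-.096,-.092):print(y,proj("w5",[.4357,y+.021,.00]))
```

```text
(array([ 0.43595897, -0.09754032]), array([-2.95534093,  2.95821574,  0.28608758]))
-0.1 [327.63238728 256.7787466 ]
-0.096 [328.5480957  248.67041424]
-0.092 [329.47598517 240.45422213]
```

Emit:
apply_moves --moves '[[[0,0,-1],0],[[0,0,-4],0],[[0,0,-8],0],[[0,0,-11],0],[[2,2.2,-12],0],[[4.7,5,-12],0],[[7.4,7.8,-12],0],[[10.1,10.6,-12],0],[[12.8,13.4,-12],0],[[14.5,15.2,-12],0]]'

```text
clock: 15.35
tcp_pos: [0.5727, 0.0675, 0.1549]
orientation: [-2.097, -2.339, -0.002]
contact_force: [0.5, 0.1, -2.4]
grip_width: 0.0405
```

Emit:
apply_moves --moves '[[[0.7,0.7,0],0],[[0.7,0.7,2],0],[[0.7,0.7,4],0],[[0.7,0.7,5.5],0],[[0.7,0.7,6],0],[[0.7,0.7,6],0],[[0.7,0.7,6],0],[[0.7,0.7,6],0]]'

```text
clock: 16.02
tcp_pos: [0.5778, 0.0705, 0.0957]
orientation: [2.102, 2.334, 0.002]
contact_force: [0.3, -0.1, -3.1]
grip_width: 0.0403
```

Run:
```python
from h import *
delta((.5785,.0703,.0505))
```

```text
clk 16.02 tcp [0.5778 0.0705 0.0957] zax [ 1.6e-03  3.0e-04 -1.0e+00] j7 0.23 w 0.0403 F [ 0.3 -0.1 -3.1]
tool cm [-0.03  0.06  4.52] roll 0.002
```

Emit:
apply_moves --moves '[[[0,0,0.8],0],[[0,0,1.4],0],[[0,0,2.0],0],[[0,0,2.5],0],[[0,0,2.9],0],[[0,0,3.3],0],[[0,0,3.7],0],[[0,0,3.7],0]]'

```text
clock: 16.68
tcp_pos: [0.5767, 0.0707, 0.0566]
orientation: [-2.101, -2.334, 0.002]
contact_force: [-0.1, 0.1, -3.8]
grip_width: 0.0406
```

Emit:
apply_moves --moves '[[[0,0,0.3],0],[[0,0,0.6],0],[[0,0,0.6],0],[[0,0,0.6],0]]'

```text
clock: 17.02
tcp_pos: [0.5772, 0.0707, 0.0514]
orientation: [-2.102, -2.335, 0.0]
contact_force: [0.0, -0.2, -2.2]
grip_width: 0.0403
```

Emit:
apply_moves --moves '[[[0,0,0],0],[[0,0,0],0],[[0,0,0],0],[[0,0,0],0],[[0,0,-1],0],[[0,0,-4],0],[[0,0,-8],0],[[0,0,-11],0],[[1,-3,-12],0],[[2.5,-7,-12],0]]' --claw 1

```text
clock: 17.85
tcp_pos: [0.5101, 0.0872, 0.1757]
orientation: [2.102, 2.327, 0.012]
contact_force: [-0.1, 0.5, -0.2]
grip_width: 0.0854
```

Emit:
apply_moves --moves '[[[1.6,-4,0],0],[[1.6,-4.4,0],0],[[1.6,-4.4,0],0],[[1.6,-4.4,0],0],[[1.6,-4.4,0],0]]'

```text
clock: 18.27
tcp_pos: [0.4622, 0.0992, 0.1723]
orientation: [2.102, 2.333, 0.003]
contact_force: [0.4, -0.4, -0.7]
grip_width: 0.0859
```

Run:
```python
from h import *
delta((.459,.0995,.035))
```

```text
clk 18.27 tcp [0.4622 0.0992 0.1723] zax [ 2.2e-03  4.0e-04 -1.0e+00] j7 -0.01 w 0.0859 F [ 0.4 -0.4 -0.7]
tool cm [ 0.06 -0.34 13.73] roll 0.002
```

Emit:
apply_moves --moves '[[[0,-0.3,4],0],[[0,-0.3,8],0],[[0,-0.3,11],0],[[0,-0.3,12.6],0],[[0,-0.3,13.5],0],[[0,-0.3,13.7],0],[[0,-0.3,13.7],0],[[0,-0.3,13.7],0]]'

```text
clock: 18.93
tcp_pos: [0.4589, 0.0989, 0.0354]
orientation: [2.102, 2.333, 0.002]
contact_force: [0.3, -0.0, 0.2]
grip_width: 0.0853
```

Emit:
apply_moves --moves '[[[0,0,0],0],[[0,0,0],0],[[0,0,0],0],[[0,0,0],0],[[0,0,0],0],[[0,0,0],0],[[0,0,0],0],[[0,0,0],0]]' --claw 0

```text
clock: 19.6
tcp_pos: [0.458, 0.0994, 0.0357]
orientation: [2.102, 2.335, 0.003]
contact_force: [-2.0, 0.3, 10.4]
grip_width: 0.0551
```

Run:
```python
from h import *
from bench import imaging
delta((.5955,-.0975,.1))
d=imaging.grab_frame("wrist");cv2.imwrite("pics/w6.png",d["frame"]);np.savez("w6.npz",K=d["intrinsics"],T=d["T"])
```

```text
clk 19.6 tcp [0.458  0.0994 0.0357] zax [ 0.0012  0.0013 -1.    ] j7 0.19 w 0.0551 F [-2.   0.3 10.4]
tool cm [-21.01  11.62  -6.44] roll 0.002
```

View pics/w6.png

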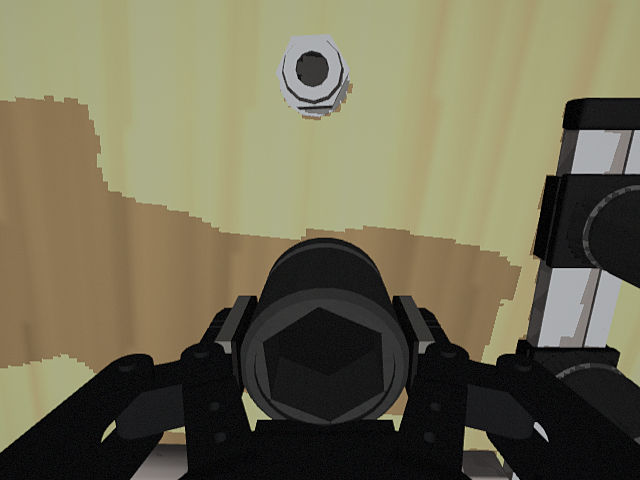

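Run:
```python
from h import *
print(circfit("w6",.056,.061,241,409,288,[.458,.0994]))
for y in(.096,.1,.104):print(y,proj("w6",[.458,y+.028,.00]))
```

```text
(array([0.45876764, 0.10004637]), array([-2.40730257,  2.40548963,  0.32547032]))
0.096 [328.48696519 242.96188977]
0.1 [329.41890557 234.68427375]
0.104 [330.36333726 226.29570831]
```

Emit:
apply_moves --moves '[[[0,0,-1],0],[[0,0,-4],0],[[0,0,-8],0],[[0,0,-12],0],[[-2,1,-14],0],[[-5.5,3,-14],0],[[-9,5,-14],0],[[-12.5,7,-14],0],[[-16,9,-14],0],[[-19,10.6,-14],0]]'

```text
clock: 20.48
tcp_pos: [0.5834, -0.0811, 0.1748]
orientation: [2.102, 2.334, -0.001]
contact_force: [0.4, 0.7, -4.2]
grip_width: 0.0551
```

Emit:
apply_moves --moves '[[[-2.0,1.0,0],0],[[-2.0,1.0,0],0],[[-2.0,1.0,3],0],[[-2.0,1.0,6],0],[[-2.0,1.0,7.5],0],[[-2.0,1.0,8],0],[[-2.0,1.0,8],0],[[-2.0,1.0,8],0]]'

```text
clock: 21.15
tcp_pos: [0.5952, -0.0976, 0.0954]
orientation: [2.101, 2.335, 0.0]
contact_force: [0.2, -0.1, -4.7]
grip_width: 0.0546
```

Run:
```python
from h import *
delta((.595,-.0973,.0508))
```

```text
clk 21.15 tcp [ 0.5952 -0.0976  0.0954] zax [ 5.e-04 -2.e-04 -1.e+00] j7 0.55 w 0.0546 F [ 0.2 -0.1 -4.7]
tool cm [ 0.04 -0.02  4.46] roll 0.002
```

Emit:
apply_moves --moves '[[[0,0,0.8],0],[[0,0,1.4],0],[[0,0,2.0],0],[[0,0,2.5],0],[[0,0,2.9],0],[[0,0,3.3],0],[[0,0,3.7],0],[[0,0,3.7],0]]'

```text
clock: 21.82
tcp_pos: [0.5945, -0.0976, 0.0566]
orientation: [-2.101, -2.334, 0.001]
contact_force: [-0.4, 1.1, -4.9]
grip_width: 0.0549
```

Emit:
apply_moves --moves '[[[0,0,0.3],0],[[0,0,0.6],0],[[0,0,0.6],0],[[0,0,0.6],0]]'

```text
clock: 22.15
tcp_pos: [0.5949, -0.0977, 0.0514]
orientation: [-2.102, -2.335, 0.0]
contact_force: [0.1, -0.0, -5.5]
grip_width: 0.0549
```

Emit:
apply_moves --moves '[[[0,0,0],0],[[0,0,0],0],[[0,0,0],0],[[0,0,0],0],[[0,0,-1],0],[[0,0,-4],0],[[0,0,-8],0],[[0,0,-12],0],[[0,-3,-15],0],[[0,-7,-17],0]]' --claw 1

```text
clock: 22.98
tcp_pos: [0.5317, -0.105, 0.224]
orientation: [2.096, 2.332, 0.006]
contact_force: [0.4, -0.3, 0.9]
grip_width: 0.0855
```

Emit:
apply_moves --moves '[[[4,0,0],0],[[8,-2,0],0],[[12,-4,0],0],[[16,-6,0],0],[[20,-8,0],0],[[24,-8,0],0],[[28,-8,0],0],[[30,-8,0],0],[[30,-8,0],0]]'

```text
clock: 23.73
tcp_pos: [0.4168, 0.1917, 0.2209]
orientation: [-2.091, -2.343, -0.005]
contact_force: [-0.1, -1.2, -0.2]
grip_width: 0.0855
```

Run:
```python
from h import *
from bench import imaging
delta()
a=imaging.grab_frame("top")["frame"];b=imaging.grab_frame("scene")["frame"]
cv2.imwrite("pics/fin.png",np.vstack([cv2.resize(a[180:280,220:500],None,fx=2.5,fy=2.5),cv2.resize(b[140:340,160:440],None,fx=2.5,fy=2.5)[:340]]) )
cv2.imwrite("pics/fin.png",np.vstack([cv2.resize(a[190:270,220:500],None,fx=2.1,fy=2.1),cv2.resize(b[140:340,160:440],None,fx=2.1,fy=2.1)]))
```

```text
clk 23.73 tcp [0.4168 0.1917 0.2209] zax [ 0.0015  0.003  -1.    ] j7 -0.33 w 0.0855 F [-0.1 -1.2 -0.2]
```

View pics/fin.png

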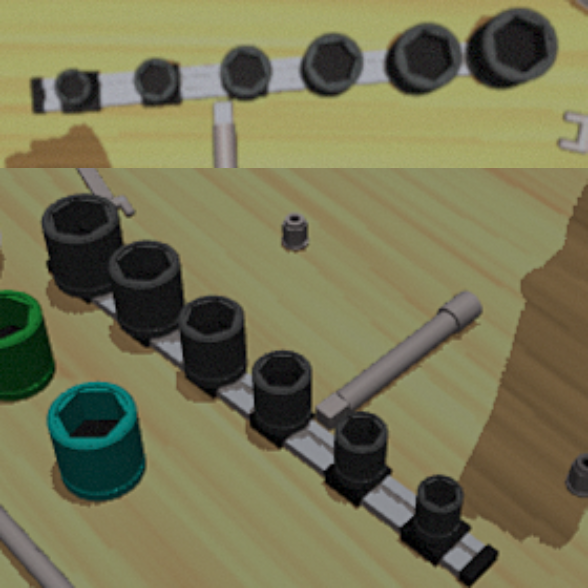

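```bash
python3 -c "
from bench import r
print(r.hand_in())"
```

```text
the job is handed in; nothing more can be done
None
```

All four loose sockets are on the rail, each upright over its own post with the mouth up. From the small end the row now reads 35, 42, 49, 56, 63, 70 mm. I placed them in the order 63, 49, 42, 56, and the two end sockets stayed on their posts. I handed the job in at about 24 s of the 93 s allowed.

- **Seating:** every socket slid past its post tip with no contact force showing. Each was then released with its underside within about 1 mm of the foot, and the wrist force fell back to zero.
- **Final look:** the last top and scene pictures show all six sockets upright in a rising row, with nothing tipped and the green and turquoise sockets still standing behind the rail. I judged full seating from those pictures and the release heights; I did not measure the top heights again afterwards.
- **Disagreement between cameras:** the top camera placed things about 3 mm farther right, along y, than the wrist camera did. For the one clip checked in all three views, the scene camera agreed with the wrist. I aimed using the wrist values, and all four sockets went on at the first try.
- **Socket heights:** the two-view heights came out 3 to 4 mm under the heights in the text. I used the text heights for the single-view position sums.

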